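Hang the parts pail on the spring scale

ROBOT

A 6-joint arm with a two-finger parallel gripper is mounted at the origin on the work surface. World frame = base frame: x ahead of the robot, y to its left, z up, the work surface at z = 0. Lengths are in m, angles in rad, forces in N, time in s.
With the tool pointing down it reaches from about 0.3 to 0.775 m from the base axis. Payload 14.6 kg.
Tool frame: the origin (TCP) lies midway between the tips of the shut fingers; the grasp point (between the pads) lies 19 mm behind it; z points along the fingers, y is the line along which they close (so a half turn about z gives the same grasp; the last joint's range is limited). The gripper opens to 94 mm and grips with 3 to 60 N. Pads are 16 mm wide; open, the fingers measure 119 mm over their backs; the gripper's body (75 mm by 177 mm) begins 78 mm behind the grasp point.
Start: joints at [1.086, 0.3, 1.521, -0, 1.321, -0.067], TCP at [0.223, 0.503, 0.166] pointing down, gripper open.
Joint ranges: [-3.03, 3.03], [-0.79, 2.21], [0.23, 2.52], [-1.04, 4.18], [0, 3.07], [-2.55, 2.55]. Speed limits (rad/s): [2.22, 2.22, 2.57, 3.14, 3.14, 3.14].

INTERFACE

Orientations are given as [roll, pitch, yaw] about the fixed x, y, z axes, in that order (R = Rz(yaw) Ry(pitch) Rx(roll)).
In Python, from station import ctrl gives the robot as it stands. The module is installed in compiled form; this text tells all that it offers.
- The arm moves only by the tool servo_tool, never from a script. Its argument "plan" is a list of rows, each a list of 7 numbers: the opening in per cent of the stroke, from 0 (shut) to 100 (fully open), then the shift along the tool's x, y, z in m, then the turn, a rotation vector about the tool's x, y, z in rad. A call has exactly 8 rows; each row shifts and turns the commanded pose from where the row before left it, along the tool's axes as they then stand; what a row does not reach is not made up. A row lasts 1/8 s, in which the tool goes at most 62.5 mm and 10.7 degrees, less where a joint would pass 70% of its speed; a pose out of reach is approached as far as the arm can. A call with a gripper value outside its range is refused whole. The fingers move at their own pace and stop on an object; "force" is the grip in N (left out, the last holds). Time passes only in rows, so rows that do not move let the fingers close, or fill a call up. It gives the time, the measured TCP pose, the force, the opening and the grip force at its end, in the units of the state.
- ctrl.get_obs(): the state, without advancing time (a new reading comes with each control period).
- ctrl.camera(name): name is "scene" or "top"; returns a dict with "pixels" (384x512x3 uint8, red, green, blue), "z_map" (384x512 float32, m along the optical axis (not along the pixel's ray), 0 where there is no reading), "mtx" (3x3 intrinsics, pixels), "pose" (4x4, takes a point from camera to world coordinates). Camera axes: x right, y up, looking along -z (the intrinsics and any distortion apply to the point x, -y, -z); pixel columns grow to the right and rows downward; lengths in m; the calibration is good to about 2 mm. A picture is of the moment at which its call begins.
- ctrl.hand_in(): hands the job in; it is judged then, once.
The state is a dict: "time_s": time; "qpos": joint angles; "joint_vel": joint speeds; "tau": joint torques, N m; "ee_pos": TCP position; "eef_rot": TCP orientation; "force": force on the tool from outside, world axes, zero at the start; "moment": the same for the moment, N m; "grip_width": finger opening in m; "grip_force": force on a finger pad.
Only numpy, scipy, OpenCV 4.12 (cv2) and the standard library are available. Lean on these libraries where they do the work, as an engineer would, in place of code of your own. Each camera call takes 0.05 s, during which the arm holds its last target. There are 200 camera calls.

TASK

Weigh the little blue pail of nuts: while it stands on the bench, swing its folded bail up until it is upright, then lift the pail by the bail's wooden grip and hang it on the green spring scale, with the bail lying in the dips of both hook prongs. Hang it gently: the hook sinks under the weight, so ease the pail down slowly until the scale carries all of it before letting go; the hook must never drop, spring up or move faster than a hand's breadth in a second. Do not press on it, do not push the pail about or tip it, and leave everything else on the bench where it is.

Things in the scene. Friction and masses are not known exactly. Their poses are not given: they have to be found in the camera images.
- pail: Blue metal pail, 95 high, 130 diameter at the rim (108 at the foot), nuts fixed inside; under 1 kg in all, weight not known beforehand. Origin at the centre of its underside, z up along its axis. The bail pivots on a line along the pail's y axis, 85 above the origin, in two ears 140 apart; folded, it lies out over the rim on the pail's -x side.
- pail_pivot (a point): Middle of the bail's pivot axis: on the pail's axis, 85 above its underside; axes as the pail.
- bail (a joint): Swing of the bail about the pail's +y. 0: folded to its stop, pointing to the pail's -x, 10 degrees above level (starts at 0 to 0.12); 1.40: upright; 2.5: far over to +x. Stiff pivots (0.045 N m friction): it stays where left. Folded, no finger fits between grip and rim: lift it from beneath, from outside, with a tilted fingertip; a level push shoves the pail.
- bail_grip (a point): Centre of the wooden grip of the bail: a roller 16 diameter and 40 long, lying along the pail's y axis, 80 from the pivot axis. On either side of it bare 6 mm wire runs straight on to 56 from the grip's centre, then down to the ears. With the bail upright this point is 165 above the pail's underside.
- scale: Green spring scale fixed to the bench: grey base plate 140 x 140 x 12, green column 50 x 50, 311 high. Origin on the bench under the middle of the two hook dips; the prongs point to its -x, the column stands at +x (front face 105 from the origin; base plate from 50 to 190). z up, y across the prongs.
- dip (a point): Midway between the hook's two prongs, level with the bars' top in their dips: 285 above the bench unloaded; sinks with the hook; axes as the scale. Prongs: 8 mm round bars at y = +38 and -38. Dip flat from x = -6 to 6; to +x the bar rises 14 by x = 26, then level to a cross-bar at 90; to -x it rises 20 to the tip at x = -24. Bail home: its grip's centre is 3 above this point.
- scale_hook (a joint): How far the hook has sunk, in m: 0 unloaded, stop at 0.11. A soft, lightly damped spring that gives way between 5 and 12 mm for each newton: how deep the hook rests depends on the pail's unknown weight and differs by several cm, so feel for when the hand carries nothing any more.
- spray_yellow: Yellow spray can, 60 diameter, 190 high, standing; leave it alone. Origin at its underside, in the middle.
- spray_white: White spray can with a green cap, 60 diameter, 170 high, standing; leave it alone. Origin at its underside, in the middle.
- jar: Amber jar, 70 diameter, 100 high, standing; leave it alone. Origin at its underside, in the middle.
- block: Wooden block 90 x 60 x 50; leave it alone. Origin at its underside, in the middle.
- tape: Roll of green tape lying flat, 90 diameter, 24 high; leave it alone. Origin at its underside, in the middle.
- screwdriver: Red-handled screwdriver, 180 long, lying along its x; leave it alone. Origin at its underside, in the middle.
- wrench: Steel wrench, 170 long, lying along its x; leave it alone. Origin at its underside, in the middle.
There are look-alikes about, which are no part of the job. What is shaped like the pail but yellow is not meant.

How it is judged:
On the way, in this order (a step that is already met when the one before it is completed fails the run):
1. the bail stands upright (within 0.25 rad) while the pail stands on the bench (value of joint bail between 1.15 and 1.65 rad and height (world z) of pail below 0.01 m and angle between pail's own z axis and vertical below 0.1 rad), for 0.3 s.
2. the pail is lifted clear of the bench, held at the bail's grip (height (world z) of pail above 0.05 m and distance between the grasp point and bail_grip below 0.035 m and contact force between the fingers and pail above 1 N), for 0.2 s.
At the end, for the whole second after the job is handed in: The pail hangs free of the bench on the scale by its bail: grip centre within 15 mm of the dips along the prongs, 20 mm across, -4 to +12 mm in height, bail square to the prongs within 0.15 rad, pail upright within 0.3 rad, moving under 0.1 m/s, released (x of bail_grip in the frame of dip between -0.015 and 0.015 m and y of bail_grip in the frame of dip between -0.02 and 0.02 m and z of bail_grip in the frame of dip between -0.004 and 0.012 m and angle between the y axis of bail_grip and the y axis of dip, either way round below 0.15 rad and contact force between pail and scale above 1.5 N and height (world z) of pail above 0.02 m and angle between pail's own z axis and vertical below 0.3 rad and linear speed of pail below 0.1 m/s); the robot touches nothing.
It fails at once if the hook drops or springs up: it moves faster than 0.09 m/s (velocity of joint scale_hook above 0.09 m/s or velocity of joint scale_hook below -0.09 m/s).
It fails at once if more than 16 N between the pail and the scale, or more than 8 N between fingers and scale (contact force between pail and scale above 16 N or contact force between the fingers and scale above 8 N).
It fails at once if the pail is pushed along the bench by more than 40 mm (distance of pail from where it was at the start of the episode above 0.04 m and height (world z) of pail below 0.002 m).
It fails at once if the pail is tipped by more than 0.5 rad (angle between pail's own z axis and vertical above 0.5 rad).
It fails at once if another thing on the bench is moved by more than 40 mm (distance of any of spray_yellow, spray_white, jar, block, tape, screwdriver, wrench from where it was at the start of the episode above 0.04 m).
It also fails if it takes over 72 s, if anything falls off the work surface, if the arm or the gripper's body presses on something with over 40 N, if the wrist force passes 120 N, or if a joint passes its speed limit or range.

## Working session

There is one attempt and no reset: what is moved stays moved. The work goes in short steps, Python scripts to look and compute and a tool call to move; the robot and the scene stay as the last step left them, time stands still between calls to the robot, and variables do not carry over. Pictures are saved under pics/ and viewed, at most 10 in all, crops included, and the job is handed in when it is done.

Besides the shell and the picture viewer there is one more tool, called after ">>>" as a command line: name --pt "numbers of a row" for each row, then --argument value for the rest. servo_tool: Moves the arm, as the interface text tells. Its arguments: {"type":"object","properties":{"plan":{"type":"array","items":{"type":"array","items":{"type":"number"}}},"force":{"type":"number"}},"required":["plan"]}

```bash
mkdir -p pics; python3 - <<'E'
from station import ctrl
import cv2,numpy as np
o=ctrl.get_obs();print({k:np.round(v,3).tolist() for k,v in o.items()})
for n in("scene","top"):
    c=ctrl.camera(n);np.savez(f"{n}.npz",**c);cv2.imwrite(f"pics/{n}1.png",cv2.resize(c["pixels"][:,:,::-1],(768,576)))
    print(n,c["pose"].round(3).tolist(),c["mtx"].round(1).tolist(),c.keys())
E
```

```text
{'time_s': 0.0, 'qpos': [1.086, 0.3, 1.522, 0.0, 1.321, -0.067], 'joint_vel': [-0.001, 0.002, -0.003, -0.001, -0.0, -0.0], 'tau': [-0.002, -53.179, -35.275, 0.071, 0.024, -0.0], 'ee_pos': [0.223, 0.502, 0.165], 'eef_rot': [-3.14, -0.0, 2.724], 'force': [0.737, -0.929, -0.319], 'moment': [-0.04, 0.019, -0.027], 'grip_force': 0.0, 'grip_width': 0.094}
scene [[0.128, -0.794, 0.595, 1.273], [0.992, 0.102, -0.077, -0.087], [0.001, 0.6, 0.8, 1.13], [0.0, 0.0, 0.0, 1.0]] [[367.6, 0.0, 256.3], [0.0, 367.6, 189.6], [0.0, 0.0, 1.0]] dict_keys(['pixels', 'z_map', 'mtx', 'pose'])
top [[0.021, 0.994, -0.106, 0.441], [-1.0, 0.021, -0.003, -0.01], [-0.0, 0.106, 0.994, 1.429], [0.0, 0.0, 0.0, 1.0]] [[451.3, 0.0, 263.3], [0.0, 451.3, 187.5], [0.0, 0.0, 1.0]] dict_keys(['pixels', 'z_map', 'mtx', 'pose'])
```

View pics/scene1.png

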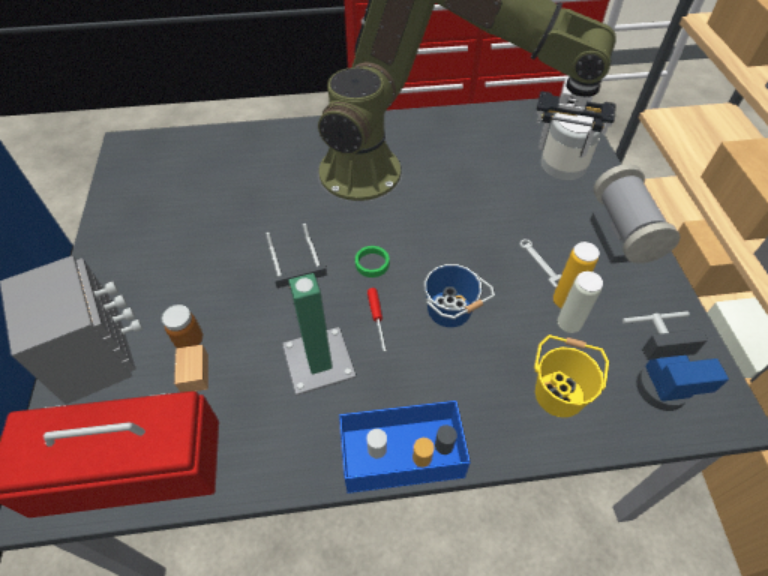

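View pics/top1.png

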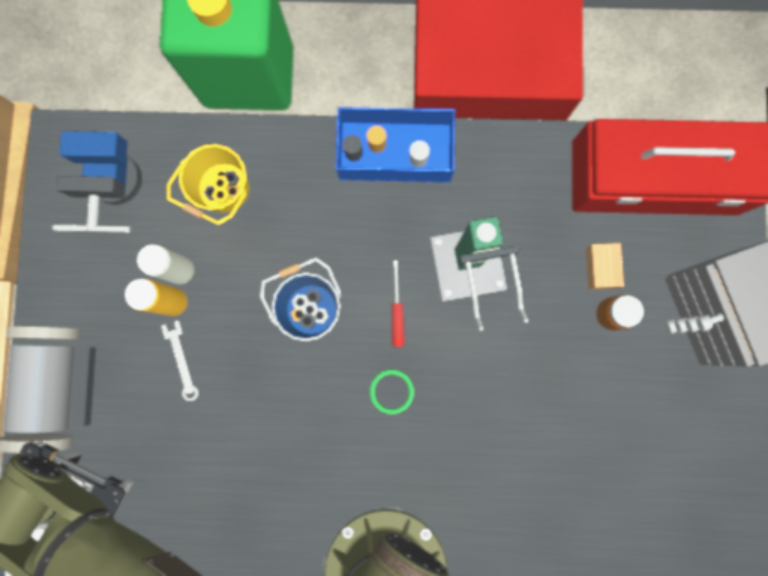

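The scene picture shows the blue pail at (452,295) with its folded bail to the right (grip at about (476,306)). The scale column is at (310,330) and its prongs at (270–315,250). In the top picture the blue pail is at (305,305), its grip at (289,270), and the prong tips at (480,327) and (525,320).
Look-alikes: yellow pail, top (213,185) / scene (570,375); blue bin, top (395,143); blue vice, top (93,150). I choose the blue pail with nuts at top (305,305).

```bash
cat > h.py <<'E'
import numpy as np,cv2
def cloud(n):
    c=np.load(n+".npz");z=c["z_map"];K=c["mtx"];v,u=np.mgrid[:384,:512]
    P=np.stack([(u-K[0,2])/K[0,0]*z,-(v-K[1,2])/K[1,1]*z,-z],-1)
    return P@c["pose"][:3,:3].T+c["pose"][:3,3],c["pixels"],z
def proj(n,X):
    c=np.load(n+".npz");T=c["pose"];p=(np.asarray(X)-T[:3,3])@T[:3,:3];K=c["mtx"]
    return np.stack([K[0,0]*p[...,0]/-p[...,2]+K[0,2],K[1,1]*-p[...,1]/-p[...,2]+K[1,2]],-1)
E
python3 - <<'E'
from h import *
W,px,z=cloud("top")
c=px[155:245,160:250];d=px[140:230,275:365]
cv2.imwrite("pics/c1.png",np.hstack([cv2.resize(x[:,:,::-1],(400,400),interpolation=2) for x in(c,d)]))
for n in("top","scene"):
    W,px,z=cloud(n);hsv=cv2.cvtColor(px,cv2.COLOR_RGB2HSV)
    from scipy.optimize import least_squares as L
    near=(z>0)&(np.hypot(W[...,0]-.5,W[...,1]-.15)<.2)
    m=near&(hsv[...,0]>95)&(hsv[...,0]<125)&(hsv[...,1]>120)&(W[...,2]>.085)
    print(n,m.sum(),W[m].mean(0),W[m].min(0),W[m].max(0))
    g=(hsv[...,0]<18)&(hsv[...,1]>60)&near&(W[...,2]>.08);print("grip",W[g].round(3).tolist())
    h=(z>0)&(W[...,2]>.255)&(W[...,2]<.34)&(W[...,0]>.3)&(W[...,0]<.75)&(W[...,1]<-.02)&(W[...,1]>-.35)
    v,u=np.where(h);
    print("hook",[(a,b,*W[b,a].round(3).tolist()) for a,b in list(zip(u,v))[::max(1,len(u)//60)]])
E
```

```text
top 5 [0.529392   0.22421272 0.08637022] [0.48858476 0.21209292 0.08510202] [0.55065048 0.22867995 0.08901141]
grip [[0.612, 0.192, 0.11], [0.611, 0.188, 0.115], [0.611, 0.185, 0.117], [0.608, 0.2, 0.117], [0.608, 0.197, 0.116], [0.608, 0.194, 0.117], [0.608, 0.191, 0.114], [0.608, 0.188, 0.115], [0.604, 0.205, 0.119], [0.605, 0.203, 0.114], [0.605, 0.2, 0.116], [0.606, 0.198, 0.11], [0.605, 0.182, 0.114], [0.602, 0.212, 0.113], [0.602, 0.209, 0.112], [0.602, 0.206, 0.113], [0.602, 0.203, 0.115], [0.603, 0.186, 0.109], [0.603, 0.183, 0.112], [0.6, 0.222, 0.107], [0.599, 0.218, 0.11], [0.599, 0.215, 0.114], [0.599, 0.212, 0.114], [0.598, 0.208, 0.118], [0.6, 0.192, 0.11], [0.6, 0.189, 0.108], [0.6, 0.186, 0.111], [0.6, 0.182, 0.113], [0.596, 0.221, 0.111], [0.596, 0.218, 0.109], [0.595, 0.214, 0.117], [0.596, 0.197, 0.114], [0.596, 0.194, 0.117], [0.597, 0.192, 0.109], [0.597, 0.189, 0.106], [0.593, 0.206, 0.112], [0.594, 0.203, 0.11], [0.593, 0.199, 0.115], [0.594, 0.198, 0.108], [0.59, 0.214, 0.117], [0.59, 0.211, 0.116], [0.59, 0.208, 0.115], [0.59, 0.206, 0.112], [0.591, 0.203, 0.
[... 7425 characters left out ...]
92), (np.int64(206), np.int64(199), 0.67, -0.149, 0.299), (np.int64(200), np.int64(200), 0.672, -0.166, 0.3), (np.int64(213), np.int64(200), 0.664, -0.131, 0.282), (np.int64(207), np.int64(201), 0.669, -0.148, 0.287), (np.int64(202), np.int64(202), 0.672, -0.161, 0.289), (np.int64(197), np.int64(203), 0.671, -0.176, 0.286), (np.int64(210), np.int64(203), 0.668, -0.14, 0.275), (np.int64(205), np.int64(204), 0.67, -0.155, 0.275), (np.int64(200), np.int64(205), 0.673, -0.168, 0.277), (np.int64(213), np.int64(205), 0.668, -0.133, 0.263), (np.int64(209), np.int64(206), 0.667, -0.145, 0.259), (np.int64(206), np.int64(207), 0.67, -0.153, 0.259), (np.int64(207), np.int64(208), 0.672, -0.151, 0.257)]
```

View pics/c1.png

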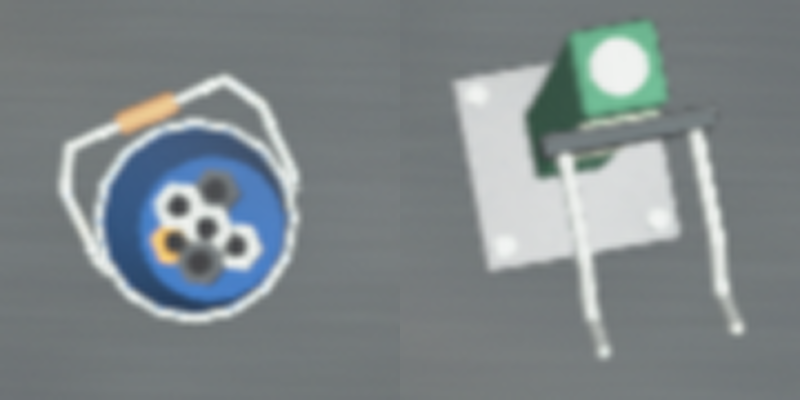

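The crop shows the blue pail with nuts inside. Its white rim is centred at crop (197,220), the wooden grip is at (147,113), and the bail corners are at (70,148) and (225,78). In the right half, the prong tips are at (604,351) and (737,328). The choice is confirmed: the blue pail.

```bash
python3 - <<'E'
from h import *
from scipy.optimize import least_squares as L
c=np.load("top.npz");T=c["pose"];K=c["mtx"]
def ray(uv,z):
    d=T[:3,:3]@np.array([(uv[0]-K[0,2])/K[0,0],-(uv[1]-K[1,2])/K[1,1],-1]);return T[:3,3]+d*(z-T[2,3])/d[2]
l=lambda x,y:(160-.5+x/4.444+.11,155-.5+y/4.444+.11)
r=lambda x,y:(275-.5+(x-400)/4.444,140-.5+y/4.444)
pts=[ray(l(*p),.095)[:2] for p in((197,320),(100,222),(294,215),(197,121),(128,291),(262,291),(268,150))]
s=L(lambda q:[np.hypot(*(p-q[:2]))-q[2] for p in pts],[.5,.15,.065]);print("rim",s.x,s.fun.round(4))
C=s.x[:2]
for n,p,z in(("cornL",(70,148),.102),("cornR",(225,78),.102),("grip",(147,113),.105)):
    print(n,ray(l(*p),z).round(4),ray(l(*p),z)[:2]-C)
a=ray(l(70,148),.102)[:2];b=ray(l(225,78),.102)[:2];m=(a+b)/2;d=(a-b);print("len",np.hypot(*d),"out yaw corners",np.arctan2(-d[0],d[1])*-1, "grip dir",np.arctan2(*(m-C)[::-1]),np.hypot(*(m-C)))
t1=ray(r(604,351),.301);t2=ray(r(737,328),.301);print("tips",t1,t2,np.hypot(*(t1-t2)[:2]))
W,px,z=cloud("top")
# prong straight sections: level part, centre height .295
A=[ray(r(*p),.295)[:2] for p in((567,160),(583,255),(698,140),(718,265))];print(np.round(A,4).tolist(),[np.arctan2(*(A[i]-A[i+1])[::-1]) for i in(0,2)])
W2,p2,z2=cloud("scene")
hsv=cv2.cvtColor(px,cv2.COLOR_RGB2HSV)
for n,(u,v) in dict(wc=(100,175),yc=(94,197),tape=(261,261),yp=(143,123)).items(): print(n,W[v,u].round(3))
E
```

```text
rim [0.53064748 0.16788054 0.06552663] [ 0.0013 -0.0009 -0.0008  0.0005  0.0001 -0.0007  0.0005]
cornL [0.5759 0.2531 0.102 ] [0.04528799 0.08519607]
cornR [0.6251 0.1515 0.102 ] [ 0.09448376 -0.01636693]
grip [0.6001 0.2022 0.105 ] [0.06947253 0.03436093]
len 0.11285063260091804 out yaw corners -0.4510792177432319 grip dir 0.4575809966700382 0.07789992401817958
tips [ 0.48670196 -0.1516222   0.301     ] [ 0.50120632 -0.22629896  0.301     ] 0.07607229859402341
[[0.5953, -0.1304], [0.5411, -0.14], [0.6084, -0.2051], [0.537, -0.2166]] [np.float64(0.17552693898628247), np.float64(0.16039517098473588)]
wc [0.601 0.454 0.169]
yc [0.537 0.458 0.191]
tape [ 0.362 -0.004  0.004]
yp [0.786 0.377 0.037]
```

>>> servo_tool --pt "0 -0.0455 -0.005 -0.013 0 0 0" --pt "0 -0.0455 -0.005 -0.013 0 0 0" --pt "0 -0.0455 -0.005 -0.013 0 0 0" --pt "0 -0.0455 -0.005 -0.013 0 0 0" --pt "0 -0.0455 -0.005 -0.013 0 0 0" --pt "0 -0.0455 -0.005 -0.013 0 0 0" --pt "0 -0.0455 -0.005 -0.013 0 0 0" --pt "0 -0.0455 -0.005 -0.013 0 0 0"

```text
time_s: 1.1
ee_pos: [0.5407, 0.3174, 0.2701]
eef_rot: [-3.141, -0.0, 2.724]
force: [-0.2, 0.6, 0.1]
grip_width: 0.0175
grip_force: 0.0
```

>>> servo_tool --pt "0 0 0 0 0 0 0.17" --pt "0 0 0 0 0 0 0.17" --pt "0 0 0 0 0 0 0.17" --pt "0 0 0 0 0 0 0.18" --pt "0 0 0 0 0 -0.16 0" --pt "0 0 0 0 0 -0.16 0" --pt "0 0 0 0 0 -0.16 0" --pt "0 0 0 0 0 -0.17 0"

```text
time_s: 2.1
ee_pos: [0.5396, 0.3187, 0.2705]
eef_rot: [3.14, 0.655, 2.033]
force: [0.4, -0.4, -0.3]
grip_width: 0.0005
grip_force: 0.0
```

>>> servo_tool --pt "0 0.02 0 0.026 0 0 0" --pt "0 0.02 0 0.027 0 0 0" --pt "0 0.02 0 0.027 0 0 0" --pt "0 0 0 0.035 0 0 0" --pt "0 0 0 0.035 0 0 0" --pt "0 0 0 0.03 0 0 0" --pt "0 0 0 0.02 0 0 0" --pt "0 0 0 0.02 0 0 0"

```text
time_s: 3.1
ee_pos: [0.5781, 0.2419, 0.058]
eef_rot: [3.141, 0.65, 2.034]
force: [2.4, 7.8, 2.2]
grip_width: 0.0006
grip_force: 4.0
```

```bash
python3 - <<'E'
from station import ctrl
import numpy as np,cv2
o=ctrl.get_obs();print(np.round(o["ee_pos"],4),np.round(o["force"],2))
C=np.array([.5306,.1679]);p=np.array(o["ee_pos"])[:2]-C;print("out",p@[.899,.4385],"s",p@[-.4385,.899])
c=ctrl.camera("top");d=ctrl.camera("scene")
a=c["pixels"][140:250,150:260];b=d["pixels"][150:240,260:350]
cv2.imwrite("pics/p2.png",np.hstack([cv2.resize(x[:,:,::-1],(400,400),interpolation=2) for x in(a,b)]))
E
```

```text
[0.5781 0.2419 0.058 ] [2.37 7.82 2.19]
out 0.07517971622549718 s 0.04568584052997802
```

View pics/p2.png

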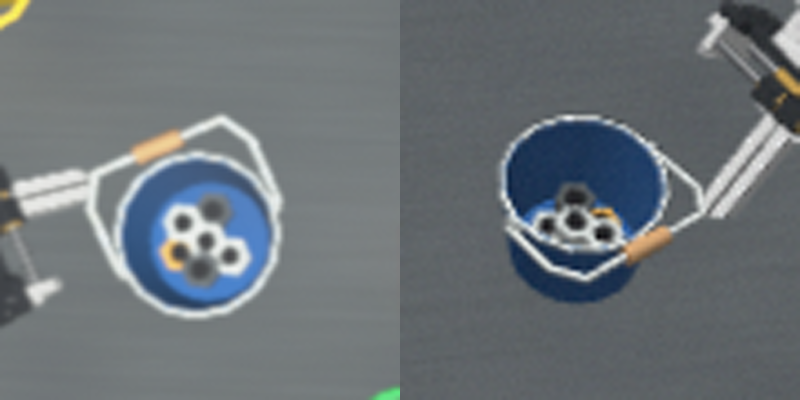

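The picture shows the fingertips just past and beneath the left bail corner, at crop (90,180) on the left and (710,210) on the right. The rim centre hasn't moved. I'll check whether the force was only a transient.

```bash
python3 - <<'E'
from station import ctrl
import numpy as np
o=ctrl.get_obs();print(np.round(o["ee_pos"],4),np.round(o["force"],2),o["grip_force"],o["time_s"],o["moment"])
E
```

```text
[0.5777 0.2412 0.057 ] [-1.04  1.26 -0.44] 0.569306742399931 3.2 [0.49974053 0.14473184 0.11412275]
```

>>> servo_tool --pt "0 -0.0036 0 -0.0048 0 0 0" --pt "0 -0.0036 0 -0.0048 0 0 0" --pt "0 -0.0054 -0.003 -0.0072 0 0 0" --pt "0 -0.0054 -0.003 -0.0072 0 0 0" --pt "0 -0.0051 -0.0065 -0.0068 0 0 0" --pt "0 -0.0051 -0.0065 -0.0068 0 0 0" --pt "0 -0.0036 -0.009 -0.0048 0 0 0" --pt "0 -0.0036 -0.009 -0.0048 0 0 0"

```text
time_s: 4.2
ee_pos: [0.5438, 0.2255, 0.118]
eef_rot: [-3.141, 0.65, 2.034]
force: [-0.7, 0.2, -0.1]
grip_width: 0.0002
grip_force: 0.0
```

```bash
python3 - <<'E'
from station import ctrl
import numpy as np,cv2
c=ctrl.camera("top");d=ctrl.camera("scene")
o=ctrl.get_obs();print(np.round(o["ee_pos"],4),np.round(o["force"],2))
a=c["pixels"][140:250,150:260];b=d["pixels"][150:240,260:350]
cv2.imwrite("pics/p3.png",np.hstack([cv2.resize(x[:,:,::-1],(400,400),interpolation=2) for x in(a,b)]))
E
```

```text
[0.544  0.2257 0.1184] [-0.75 -0.31  0.78]
```

View pics/p3.png

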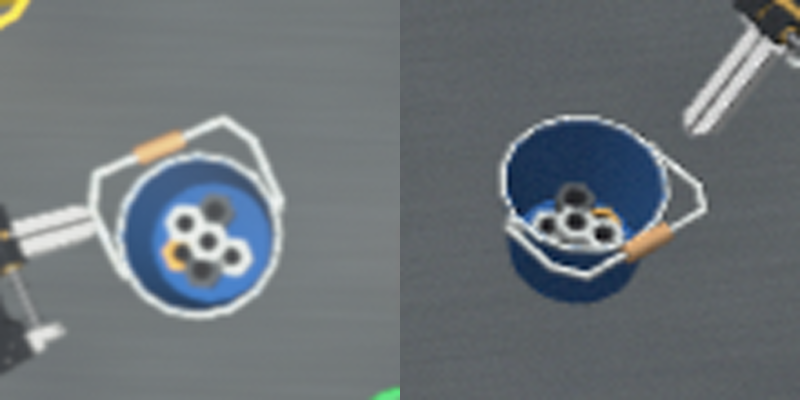

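The picture shows the bail still folded, its corner at crop (95,175) on the left. The fingers slipped past outside it, with tips at (95,220) on the left and (695,130) on the right. I'll check the TCP projection against the image.

```bash
python3 - <<'E'
from h import *
p=[.5439,.2256,.1183]
t=proj("top",p);s=proj("scene",p);print("top crop",(t-[150,140]+.5)*400/110,"scene crop",(s-[260,150]+.5)*400/90+[400,0])
q=[.5777,.2412,.057]
t=proj("top",q);s=proj("scene",q);print("prev: top crop",(t-[150,140]+.5)*400/110,"scene crop",(s-[260,150]+.5)*400/90+[400,0])
for z in(.095,.1,.105,.11):
  X=np.r_[np.array([.5306,.1679])+.079*np.array([.899,.4385])+.056*np.array([-.4385,.899]),z]
  print(z,X.round(4),(proj("top",X)-[150,140]+.5)*400/110,(proj("scene",X)-[260,150]+.5)*400/90+[400,0])
E
```

```text
top crop [122.67871004 214.37142118] scene crop [664.14248695 172.7802501 ]
prev: top crop [118.62622728 179.89606829] scene crop [682.51578351 250.96495382]
0.095 [0.5771 0.2529 0.095 ] [ 95.99391412 175.58152719] [704.19996633 221.10933456]
0.1 [0.5771 0.2529 0.1   ] [ 94.81080713 174.93355289] [705.21395457 217.37158579]
0.105 [0.5771 0.2529 0.105 ] [ 93.61886879 174.28074176] [706.23438032 213.61010714]
0.11 [0.5771 0.2529 0.11  ] [ 92.41799982 173.62303942] [707.26130509 209.82467191]
```

```bash
python3 - <<'E'
from station import ctrl
from h import *
from scipy.spatial.transform import Rotation as R
for n in("top","scene"): np.savez(n+"3.npz",**ctrl.camera(n))
o=ctrl.get_obs();Rm=R.from_euler("xyz",o["eef_rot"]).as_matrix();p=np.array(o["ee_pos"])
for n in("top3","scene3"):
    W,px,z=cloud(n);q=(W-p)@Rm
    m=(z>0)&(abs(q[...,0])<.05)&(abs(q[...,1])<.05)&(q[...,2]>-.12)&(q[...,2]<.03)&(W[...,2]>.112)
    A=q[m];A=A[np.argsort(-A[:,2])];print(n,len(A));print((A[::max(1,len(A)//25)]*1000).round(0).astype(int).tolist())
E
```

```text
top3 227
[[-33, 36, 29], [-23, 38, 23], [-9, 2, -41], [-11, 0, -47], [-12, 7, -52], [1, -12, -56], [-13, 8, -60], [3, -13, -62], [-11, 4, -65], [-10, 11, -68], [-10, 9, -73], [4, -12, -76], [-10, -8, -79], [-11, 1, -81], [-11, -7, -86], [-1, -11, -88], [-8, 14, -91], [-17, -7, -95], [-13, -5, -98], [-13, 2, -101], [3, -12, -104], [-15, -7, -107], [-6, -9, -109], [-12, 5, -114], [-11, 6, -116], [-13, -9, -119]]
scene3 206
[[-35, 37, 27], [-7, -1, -42], [4, 11, -48], [-9, 4, -51], [-13, 8, -55], [-9, -3, -58], [-12, 12, -62], [-11, 9, -64], [-10, 4, -68], [-9, -9, -71], [-12, 5, -74], [10, 12, -76], [-8, 12, -80], [-8, 5, -82], [-5, 14, -86], [2, 12, -89], [-9, 12, -92], [-8, 4, -95], [-10, 8, -98], [-8, -10, -100], [-6, 10, -104], [-6, -8, -106], [-9, -4, -110], [-10, -1, -112], [10, 12, -115], [-6, 7, -118]]
```

```bash
python3 - <<'E'
from station import ctrl
from h import *
from scipy.spatial.transform import Rotation as R
o=ctrl.get_obs();Rm=R.from_euler("xyz",o["eef_rot"]).as_matrix();p=np.array(o["ee_pos"])
print(np.round(o["qpos"],3))
for n in("top3","scene3"):
    W,px,z=cloud(n);q=(W-p)@Rm
    for lo in range(-200,0,10):
        m=(z>0)&(abs(q[...,0])<.12)&(abs(q[...,1])<.12)&(q[...,2]*1000>lo)&(q[...,2]*1000<=lo+10)&(W[...,2]>.12)&(np.hypot(W[...,0]-.57,W[...,1]-.456)>.075)
        A=q[m]*1000
        if len(A): print(n,lo,len(A),A.min(0)[:2].round(),A.max(0)[:2].round())
E
```

```text
[ 0.647  0.53   1.468 -0.658  1.339  0.405]
top3 -200 83 [-27. -40.] [16. 17.]
top3 -190 323 [-40. -87.] [30. 88.]
top3 -180 533 [-40. -88.] [34. 89.]
top3 -170 130 [-40. -88.] [16. 87.]
top3 -160 244 [-39. -80.] [24. 80.]
top3 -150 87 [-40. -80.] [22. 81.]
top3 -140 8 [-33. -80.] [ 1. 79.]
top3 -130 2 [-11.   5.] [-10.   6.]
top3 -120 26 [-14. -12.] [-1. 13.]
top3 -110 33 [-16. -13.] [ 3. 14.]
top3 -100 26 [-17. -12.] [ 7. 14.]
top3 -90 31 [-13. -12.] [ 4. 13.]
top3 -80 26 [-15. -12.] [ 4. 13.]
top3 -70 29 [-15. -13.] [ 3. 13.]
top3 -60 25 [-17. -12.] [ 1. 11.]
top3 -50 13 [-12.  -9.] [-9.  9.]
top3 -40 1 [-10.   5.] [-10.   5.]
scene3 -200 68 [-25. -42.] [24. 18.]
scene3 -190 193 [-38. -87.] [31. 89.]
scene3 -180 186 [-38. -84.] [25. 90.]
scene3 -170 131 [-37. -86.] [29. 88.]
scene3 -160 201 [-36. -80.] [29. 82.]
scene3 -150 103 [-37. -79.] [33. 82.]
scene3 -140 27 [-30. -75.] [30. 81.]
scene3 -130 28 [-13. -14.] [ 2. 15.]
scene3 -120 29 [-13. -11.] [12. 13.]
scene3 -110 24 [-12. -12.] [ 1. 15.]
scene3 -100 30 [-11. -12.] [ 7. 15.]
scene3 -90 26 [-15. -13.] [ 6. 14.]
scene3 -80 26 [-12. -12.] [10. 14.]
scene3 -70 25 [-13. -12.] [ 9. 14.]
scene3 -60 24 [-13. -12.] [ 9. 13.]
scene3 -50 15 [-12.  -9.] [ 8. 12.]
```

Measured from depth in both cameras, the real fingertips lie about 41 mm behind the reported TCP along tool z. The gripper body is shifted by the same amount. I'll correct for that and try again.

>>> servo_tool --pt "0 0.0117 0.0127 -0.0089 0 0 0" --pt "0 0.0117 0.0127 -0.0089 0 0 0" --pt "0 0.0117 0.0127 -0.0089 0 0 0" --pt "0 0 0 0.03 0 0 0" --pt "0 0 0 0.03 0 0 0" --pt "0 0 0 0.027 0 0 0" --pt "0 0 0 0.018 0 0 0" --pt "0 0 0 0.009 0 0 0"

```text
time_s: 5.4
ee_pos: [0.5898, 0.2203, 0.0261]
eef_rot: [-3.141, 0.65, 2.034]
force: [-0.4, 3.2, 0.3]
grip_width: 0.0004
grip_force: 0.9
```

```bash
cat >> h.py <<'E'
def st():
    from station import ctrl
    from scipy.spatial.transform import Rotation as R
    o=ctrl.get_obs();Rm=R.from_euler("xyz",o["eef_rot"]).as_matrix();p=np.array(o["ee_pos"])-.041*Rm[:,2]
    r=p[:2]-[.5306,.1679];print("t",round(o["time_s"],2),"tip",p.round(4),"out",(r@[.899,.4385]).round(4),"s",(r@[-.4385,.899]).round(4),"F",np.round(o["force"],2),"rot",np.round(o["eef_rot"],3),"w",round(o["grip_width"],4))
    return o
E
python3 -c "
from station import ctrl
from h import *
for n in('top','scene'): np.savez(n+'4.npz',**ctrl.camera(n))
st()
for n in('top4','scene4'):
    W,px,z=cloud(n);h=cv2.cvtColor(px,cv2.COLOR_RGB2HSV);near=(z>0)&(np.hypot(W[...,0]-.57,W[...,1]-.18)<.1)&(W[...,2]>.09)&(h[...,0]<18)&(h[...,1]>60);print(W[near].mean(0),near.sum())
"
```

```text
t 5.5 tip [0.5786 0.2424 0.0589] out 0.0758 s 0.0459 F [-0.32  1.07 -1.39] rot [-3.14   0.65   2.034] w 0.0004
[0.60223771 0.19352145 0.10348528] 42
[0.6040058  0.19476479 0.10494995] 50
```

>>> servo_tool --pt "0 -0.0042 0 -0.0056 0 0 0" --pt "0 -0.0042 0 -0.0056 0 0 0" --pt "0 -0.0054 -0.003 -0.0072 0 0 0" --pt "0 -0.0054 -0.003 -0.0072 0 0 0" --pt "0 -0.0051 -0.0065 -0.0068 0 0 0" --pt "0 -0.0051 -0.0065 -0.0068 0 0 0" --pt "0 -0.0036 -0.009 -0.0048 0 0 0" --pt "0 -0.0036 -0.009 -0.0048 0 0 0"

```text
time_s: 6.5
ee_pos: [0.5557, 0.2041, 0.0882]
eef_rot: [-3.141, 0.65, 2.034]
force: [0.4, 0.9, -0.1]
grip_width: 0.0007
grip_force: 0.4
```

```bash
python3 - <<'E'
from station import ctrl
from h import *
c=ctrl.camera("top");d=ctrl.camera("scene");st()
a=c["pixels"][140:250,150:260];b=d["pixels"][150:240,260:350]
cv2.imwrite("pics/p5.png",np.hstack([cv2.resize(x[:,:,::-1],(400,400),interpolation=2) for x in(a,b)]))
E
```

```text
t 6.6 tip [0.5447 0.2263 0.1213] out 0.0383 s 0.0463 F [-0.28 -0.72 -1.12] rot [3.141 0.65  2.033] w 0.0004
```

View pics/p5.png

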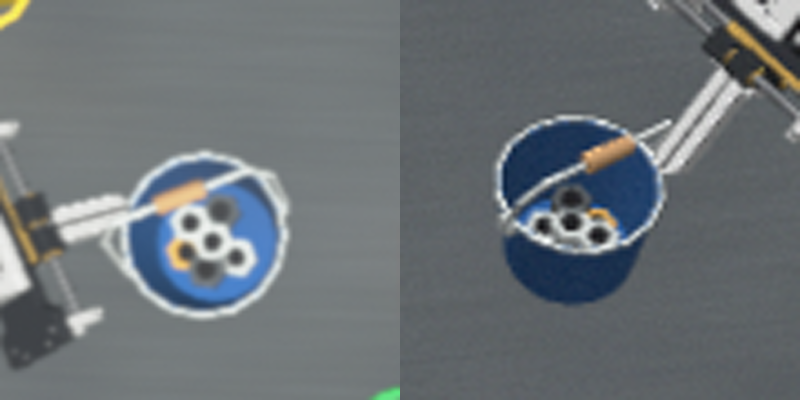

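The picture shows the bail raised to about 65°, grip at crop (180,196) on the left, with the finger on its left arm and the pail standing. I'll push the remaining way and then withdraw.

>>> servo_tool --pt "0 -0.0015 -0.008 -0.002 0 0 0" --pt "0 -0.001 -0.008 -0.0015 0 0 0" --pt "0 -0.0005 -0.007 -0.0005 0 0 0" --pt "0 0 0 0 0 0 0" --pt "0 0 0.012 0 0 0 0" --pt "0 0 0.012 -0.02 0 0 0" --pt "0 0 0 -0.04 0 0 0" --pt "0 0 0 -0.05 0 0 0"

```text
time_s: 7.6
ee_pos: [0.5277, 0.2649, 0.1807]
eef_rot: [-3.14, 0.65, 2.034]
force: [0.5, 0.6, 0.5]
grip_width: 0.0005
grip_force: 0.0
```

```bash
python3 - <<'E'
from station import ctrl
from h import *
c=ctrl.camera("top");d=ctrl.camera("scene");st()
np.savez("top6.npz",**c);np.savez("scene6.npz",**d)
a=c["pixels"][140:250,150:260];b=d["pixels"][150:240,260:350]
cv2.imwrite("pics/p6.png",np.hstack([cv2.resize(x[:,:,::-1],(400,400),interpolation=2) for x in(a,b)]))
for n in("top6","scene6"):
    W,px,z=cloud(n);h=cv2.cvtColor(px,cv2.COLOR_RGB2HSV);m=(z>0)&(np.hypot(W[...,0]-.53,W[...,1]-.167)<.06)&(W[...,2]>.145)&(h[...,0]<18)&(h[...,1]>60);A=W[m];print(A.mean(0),m.sum(),A.min(0),A.max(0),np.degrees(np.arctan2(*np.linalg.svd(A[:,:2]-A[:,:2].mean(0))[2][0][::-1])))
E
```

```text
t 7.7 tip [0.5171 0.2898 0.2171] out 0.0413 s 0.1155 F [ 0.52  0.36 -0.5 ] rot [3.134 0.648 2.031] w 0.0005
[0.5291718  0.16252454 0.17006434] 44 [0.51682593 0.14378147 0.16246766] [0.54233054 0.18010302 0.17545511] -63.01953404440058
[0.53073066 0.16340492 0.17059166] 51 [0.51501788 0.1433661  0.1612041 ] [0.54030997 0.18228626 0.17640449] -67.05686002172065
```

View pics/p6.png

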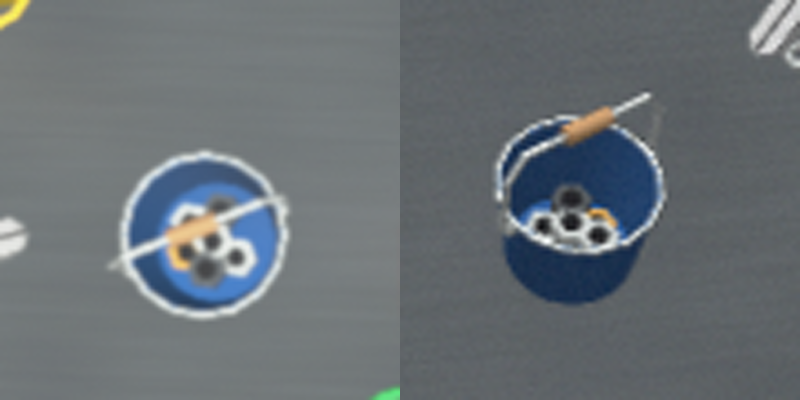

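The picture shows the bail upright, its grip over the pail's centre at crop (192,230) on the left and (588,126) on the right, with the fingers clear. Next I'll straighten the tool and go above the grip.

>>> servo_tool --pt "70 0 0 0 0 0.16 0" --pt "70 0 0 0 0 0.16 0" --pt "70 0 0 0 0 0.16 0" --pt "70 0 0 0 0 0.17 0" --pt "70 -0.023 -0.011 0 0 0 0" --pt "70 -0.023 -0.011 0 0 0 0" --pt "70 -0.023 -0.011 0 0 0 0" --pt "70 -0.023 -0.0105 0 0 0 0"

```text
time_s: 8.7
ee_pos: [0.5303, 0.1615, 0.1798]
eef_rot: [-3.141, 0.0, 2.033]
force: [0.9, -0.7, 0.2]
grip_width: 0.0658
grip_force: 0.0
```

```bash
python3 - <<'E'
from station import ctrl
from h import *
from scipy.spatial.transform import Rotation as R
for n in("top","scene"): np.savez(n+"7.npz",**ctrl.camera(n))
o=st();Rm=R.from_euler("xyz",o["eef_rot"]).as_matrix();p=np.array(o["ee_pos"])
for n in("top7","scene7"):
    W,px,z=cloud(n);q=(W-p)@Rm*1000
    m=(z>0)&(abs(q[...,0])<25)&(abs(q[...,1])<75)&(q[...,2]>-110)&(q[...,2]<-10)&(W[...,2]>.185)
    for sg in(1,-1):
        A=q[m&(q[...,1]*sg>20)]
        if len(A): print(n,sg,len(A),A.min(0).round(),A.max(0).round())
E
```

```text
t 8.8 tip [0.5304 0.1607 0.221 ] out -0.0033 s -0.0064 F [ 0.15  0.12 -0.23] rot [-3.141  0.     2.031] w 0.0658
scene7 1 70 [ -13.   33. -108.] [  8.  47. -42.]
scene7 -1 89 [ -12.  -44. -109.] [  7. -30. -43.]
```

>>> servo_tool --pt "70 0.002 0 0.02 0 0 0" --pt "70 0 0 0.02 0 0 0" --pt "70 0 0 0.02 0 0 0" --pt "70 0 0 0.015 0 0 0" --pt "0 0 0 0 0 0 0" --pt "0 0 0 0 0 0 0" --pt "0 0 0 0 0 0 0" --pt "0 0 0 0 0 0 0" --force 25

```text
time_s: 9.8
ee_pos: [0.529, 0.1646, 0.1059]
eef_rot: [3.141, 0.0, 2.034]
force: [0.4, -0.6, 0.3]
grip_width: 0.0294
grip_force: 0.0
```

```bash
python3 -c "
from h import *
st()"
```

```text
t 9.8 tip [0.529  0.1646 0.1469] out -0.0029 s -0.0023 F [ 0.39 -0.55  0.34] rot [3.141 0.    2.034] w 0.0294
```

>>> servo_tool --pt "0 0 0 0 0 0 0" --pt "0 0 0 0 0 0 0" --pt "0 0 0 0 0 0 0" --pt "0 0 0 -0.005 0 0 0" --pt "0 0 0 -0.01 0 0 0" --pt "0 0 0 -0.02 0 0 0" --pt "0 0 0 -0.02 0 0 0" --pt "0 0 0 -0.02 0 0 0"

```text
time_s: 10.8
ee_pos: [0.5286, 0.1645, 0.1812]
eef_rot: [-3.141, -0.0, 2.034]
force: [0.5, -1.0, -7.2]
grip_width: 0.0153
grip_force: 24.6
```

>>> servo_tool --pt "0 0 0 -0.02 0 0 0" --pt "0 0 0 -0.02 0 0 0" --pt "0 0 0 -0.02 0 0 0" --pt "0 0 0 -0.015 0 0 0" --pt "0 0 0 -0.007 0 0 0" --pt "0 0 0 0 0 0 0" --pt "0 0 0 0 0 0 0" --pt "0 0 0 0 0 0 0"

```text
time_s: 11.8
ee_pos: [0.5287, 0.1645, 0.2618]
eef_rot: [-3.141, -0.0, 2.034]
force: [0.8, -0.9, -9.1]
grip_width: 0.015
grip_force: 24.6
```

```bash
python3 - <<'E'
from station import ctrl
from h import *
from scipy.spatial.transform import Rotation as R
c=ctrl.camera("scene");np.savez("scene8.npz",**c);d=ctrl.camera("top");np.savez("top8.npz",**d)
o=st();print(o["grip_force"])
p=np.array(o["ee_pos"])+[0,0,.06]
for n in("top8","scene8"):
    W,px,z=cloud(n);h=cv2.cvtColor(px,cv2.COLOR_RGB2HSV);m=(z>0)&(np.hypot(W[...,0]-.53,W[...,1]-.167)<.07)&(W[...,2]>.27)&(h[...,0]<18)&(h[...,1]>60)
    if m.sum(): print(n,W[m].mean(0),m.sum(),W[m].min(0),W[m].max(0))
cv2.imwrite("pics/p8.png",cv2.resize(c["pixels"][70:230,170:370,::-1],(800,640)[:2] if 0 else (700,560),interpolation=2))
E
```

```text
t 11.9 tip [0.5287 0.1645 0.3031] out -0.0031 s -0.0022 F [ 0.67  0.36 -8.71] rot [-3.141 -0.     2.034] w 0.0154
24.643319249153137
scene8 [0.53246857 0.16169681 0.36752531] 44 [0.485441   0.13634541 0.31277226] [0.57486593 0.22402143 0.61293189]
```

View pics/p8.png

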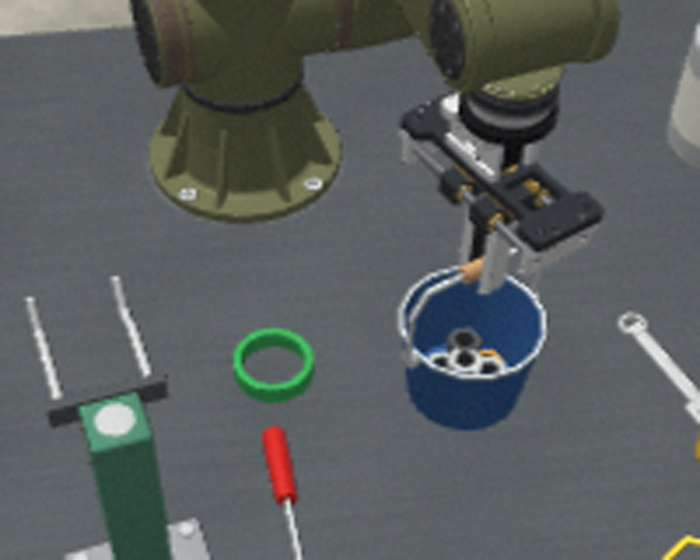

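The picture shows the pail held by its grip at about (475,268), clear of the bench. The weight reads about 8.8 N. The hook prongs at left, (40,350) and (130,320), are clear. I'll carry the pail to a point in front of the prong tips.

>>> servo_tool --pt "0 -0.005 -0.006 0 0 0 0" --pt "0 -0.01 -0.012 0 0 0 0" --pt "0 -0.015 -0.018 0 0 0 0" --pt "0 -0.0204 -0.0239 0 0 0 0" --pt "0 -0.0204 -0.0239 0 0 0 0" --pt "0 -0.0204 -0.0239 0 0 0 0" --pt "0 -0.0204 -0.0239 0 0 0 0" --pt "0 -0.0204 -0.0239 0 0 0 0"

```text
time_s: 12.9
ee_pos: [0.4475, -0.0246, 0.2626]
eef_rot: [3.141, 0.0, 2.033]
force: [0.8, -1.3, -8.4]
grip_width: 0.0155
grip_force: 24.6
```

>>> servo_tool --pt "0 -0.0204 -0.0239 0 0 0 0" --pt "0 -0.0204 -0.0239 0 0 0 0" --pt "0 -0.0204 -0.0239 0 0 0 0" --pt "0 -0.0204 -0.0239 0 0 0 0" --pt "0 -0.0204 -0.0239 0 0 0 0" --pt "0 -0.015 -0.018 0 0 0 0" --pt "0 -0.01 -0.012 0 0 0 0" --pt "0 -0.005 -0.006 0 0 0 0"

```text
time_s: 13.9
ee_pos: [0.3679, -0.2112, 0.2625]
eef_rot: [3.142, 0.0, 2.033]
force: [-0.2, -0.1, -8.9]
grip_width: 0.0154
grip_force: 24.6
```

>>> servo_tool --pt "0 0 0 0 0 0 0.02" --pt "0 0 0 0 0 0 0.048" --pt "0 0 0 0 0 0 0.05" --pt "0 0 0 0 0 0 0.05" --pt "0 0 0 0 0 0 0.05" --pt "0 0 0 0 0 0 0.05" --pt "0 0 0 0 0 0 0.02" --pt "0 0 0 0 0 0 0"

```text
time_s: 14.9
ee_pos: [0.3686, -0.2103, 0.2624]
eef_rot: [3.142, -0.0, 1.747]
force: [-0.1, 0.7, -8.1]
grip_width: 0.015
grip_force: 24.6
```

```bash
python3 - <<'E'
from station import ctrl
from h import *
for n in("top","scene"): np.savez(n+"9.npz",**ctrl.camera(n))
o=st();p=np.array(o["ee_pos"])
D=np.array([.5176,-.1848]);c,s=np.cos(.175),np.sin(.175)
v=D-p[:2];print("to dip along sx",v@[c,s],"sy",v@[-s,c])
for n in("top9","scene9"):
    W,px,z=cloud(n);r=W[...,:2]-p[:2];h=cv2.cvtColor(px,cv2.COLOR_RGB2HSV)
    m=(z>0)&(np.hypot(r[...,0],r[...,1])<.035)&(W[...,2]>.30)&(W[...,2]<.35)
    o2=m&(h[...,0]<18)&(h[...,1]>60); print(n,W[o2].mean(0) if o2.any() else 0,o2.sum(),W[o2].max(0) if o2.any() else 0)
    wr=(z>0)&(np.hypot(r[...,0],r[...,1])<.075)&(np.hypot(r[...,0],r[...,1])>.028)&(W[...,2]>.305)&(W[...,2]<.335)
    A=W[wr];print(len(A));
    if len(A)>2:
        d=np.linalg.svd(A[:,:2]-A[:,:2].mean(0))[2][0];print("wire",A.mean(0),"yaw-90",np.arctan2(d[1],d[0])%np.pi-np.pi/2)
E
```

```text
t 15.0 tip [ 0.3685 -0.2104  0.3034] out -0.3116 s -0.269 F [-0.94  0.55 -8.97] rot [ 3.142 -0.     1.747] w 0.0154
to dip along sx 0.15123152452001562 sy -0.0007376505398190317
top9 0 0 0
45
wire [ 0.36291172 -0.16207675  0.32099955] yaw-90 0.1545814359241453
scene9 [ 0.37471672 -0.21079935  0.32645217] 25 [ 0.38787777 -0.19026727  0.34377486]
58
wire [ 0.37029023 -0.21002602  0.31949246] yaw-90 0.14127696081119723
```

>>> servo_tool --pt "0 0 0.008 0 0 0 0" --pt "0 0 0.018 0 0 0 0" --pt "0 0 0.025 0 0 0 0" --pt "0 0 0.027 0 0 0 0" --pt "0 0 0.027 0 0 0 0" --pt "0 0 0.025 0 0 0 0" --pt "0 0 0.014 0 0 0 0" --pt "0 0 0.007 0 0 0 0"

```text
time_s: 16.0
ee_pos: [0.5179, -0.1839, 0.262]
eef_rot: [-3.141, -0.0, 1.746]
force: [-0.4, -0.8, -8.9]
grip_width: 0.0154
grip_force: 24.6
```

```bash
python3 - <<'E'
from station import ctrl
from h import *
d=ctrl.camera("scene");np.savez("scene10.npz",**d);c=ctrl.camera("top");np.savez("top10.npz",**c)
st()
a=c["pixels"][140:230,275:365];b=d["pixels"][120:210,160:250]
cv2.imwrite("pics/p10.png",np.hstack([cv2.resize(x[:,:,::-1],(400,400),interpolation=2) for x in(a,b)]))
E
```

```text
t 16.1 tip [ 0.5175 -0.1841  0.3032] out -0.1662 s -0.3107 F [ 0.26  0.54 -7.25] rot [-3.141 -0.     1.746] w 0.0158
```

View pics/p10.png

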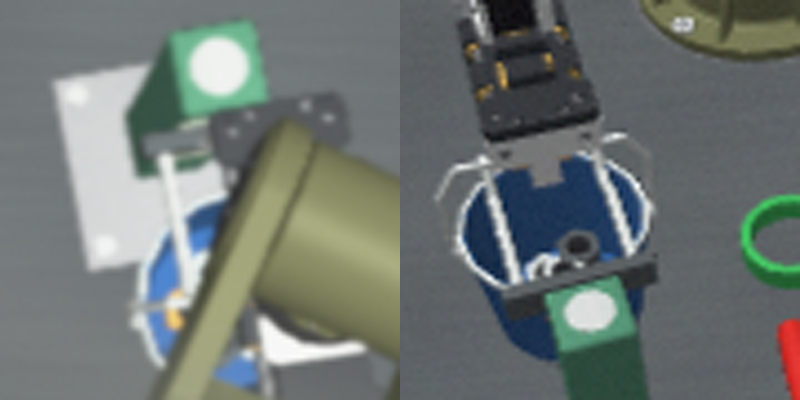

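The picture shows the bail wire lying across above both prongs, which pass between rim and bail: right half, prongs at (500,230) and (615,200). The grip is centred between them. I'll lower slowly.

>>> servo_tool --pt "0 0 0 0.003 0 0 0" --pt "0 0 0 0.003 0 0 0" --pt "0 0 0 0.003 0 0 0" --pt "0 0 0 0.003 0 0 0" --pt "0 0 0 0.003 0 0 0" --pt "0 0 0 0.003 0 0 0" --pt "0 0 0 0.003 0 0 0" --pt "0 0 0 0.003 0 0 0"

```text
time_s: 17.1
ee_pos: [0.5172, -0.1843, 0.2382]
eef_rot: [-3.142, -0.0, 1.746]
force: [0.6, -0.3, -7.5]
grip_width: 0.0152
grip_force: 24.6
```

>>> servo_tool --pt "0 0 0 0.0025 0 0 0" --pt "0 0 0 0.0025 0 0 0" --pt "0 0 0 0.0025 0 0 0" --pt "0 0 0 0.0025 0 0 0" --pt "0 0 0 0.0025 0 0 0" --pt "0 0 0 0.0025 0 0 0" --pt "0 0 0 0.0025 0 0 0" --pt "0 0 0 0.0025 0 0 0"

```text
time_s: 18.1
ee_pos: [0.5172, -0.1843, 0.2183]
eef_rot: [3.141, 0.0, 1.746]
force: [-0.6, -0.0, -6.5]
grip_width: 0.0152
grip_force: 24.6
```

>>> servo_tool --pt "0 0 0 0.0025 0 0 0" --pt "0 0 0 0.0025 0 0 0" --pt "0 0 0 0.0025 0 0 0" --pt "0 0 0 0.0025 0 0 0" --pt "0 0 0 0.0025 0 0 0" --pt "0 0 0 0.0025 0 0 0" --pt "0 0 0 0.0025 0 0 0" --pt "0 0 0 0.0025 0 0 0"

```text
time_s: 19.1
ee_pos: [0.5172, -0.1843, 0.1984]
eef_rot: [3.141, 0.0, 1.746]
force: [-0.8, 0.3, -4.4]
grip_width: 0.0155
grip_force: 24.6
```

```bash
cat > hk.py <<'E'
from station import ctrl
from h import *
d=ctrl.camera("scene");np.savez("s.npz",**d);c=ctrl.camera("top");np.savez("t.npz",**c)
st()
D=np.array([.5176,-.1848]);cc,ss=np.cos(.175),np.sin(.175)
for n in("t","s"):
    W,px,z=cloud(n);r=W[...,:2]-D;X=r@[cc,ss];Y=r@[-ss,cc]
    m=(z>0)&(X>.035)&(X<.08)&(abs(abs(Y)-.038)<.005)&(W[...,2]>.18)&(W[...,2]<.32)
    print(n,"bar top z at level part (unloaded ~.299):",m.sum(),np.percentile(W[m][:,2],[20,50,80]).round(4) if m.sum() else 0)
E
python3 hk.py
```

```text
t 19.2 tip [ 0.5172 -0.1843  0.2392] out -0.1665 s -0.3107 F [ 0.2  -0.25 -5.11] rot [-3.142 -0.     1.746] w 0.0153
t bar top z at level part (unloaded ~.299): 52 [0.2654 0.267  0.2702]
s bar top z at level part (unloaded ~.299): 40 [0.2671 0.2685 0.2696]
```

>>> servo_tool --pt "0 0 0 0.0025 0 0 0" --pt "0 0 0 0.0025 0 0 0" --pt "0 0 0 0.0025 0 0 0" --pt "0 0 0 0.0025 0 0 0" --pt "0 0 0 0.0025 0 0 0" --pt "0 0 0 0.0025 0 0 0" --pt "0 0 0 0.0025 0 0 0" --pt "0 0 0 0.0025 0 0 0"

```text
time_s: 20.2
ee_pos: [0.5172, -0.1843, 0.1783]
eef_rot: [3.141, 0.0, 1.746]
force: [-0.7, 0.3, -2.8]
grip_width: 0.0154
grip_force: 24.6
```

>>> servo_tool --pt "0 0 0 0.002 0 0 0" --pt "0 0 0 0.002 0 0 0" --pt "0 0 0 0.002 0 0 0" --pt "0 0 0 0.002 0 0 0" --pt "0 0 0 0.002 0 0 0" --pt "0 0 0 0 0 0 0" --pt "0 0 0 0 0 0 0" --pt "0 0 0 0 0 0 0"

```text
time_s: 21.2
ee_pos: [0.5172, -0.1843, 0.1685]
eef_rot: [3.141, 0.0, 1.746]
force: [-0.5, 0.1, -2.2]
grip_width: 0.0155
grip_force: 24.6
```

```bash
python3 hk.py; python3 - <<'E'
from station import ctrl
import numpy as np
F=[]
for i in range(12):
    ctrl.camera("top");F.append(ctrl.get_obs()["force"])
print(np.mean(F,0),np.std(F,0))
E
```

```text
t 21.3 tip [ 0.5172 -0.1843  0.2095] out -0.1665 s -0.3107 F [-0.15  0.31 -1.19] rot [3.141 0.    1.746] w 0.0151
t bar top z at level part (unloaded ~.299): 44 [0.2369 0.2393 0.2415]
s bar top z at level part (unloaded ~.299): 39 [0.2365 0.2386 0.2399]
[-0.10328123  0.44809515 -1.62185376] [0.46626394 0.38478348 0.43919017]
```

>>> servo_tool --pt "0 0 0 0.002 0 0 0" --pt "0 0 0 0.002 0 0 0" --pt "0 0 0 0.002 0 0 0" --pt "0 0 0 0.002 0 0 0" --pt "0 0 0 0.002 0 0 0" --pt "0 0 0 0.002 0 0 0" --pt "0 0 0 0 0 0 0" --pt "0 0 0 0 0 0 0"

```text
time_s: 22.9
ee_pos: [0.5172, -0.1843, 0.1565]
eef_rot: [3.141, 0.0, 1.746]
force: [-0.5, 0.3, -0.4]
grip_width: 0.0152
grip_force: 24.6
```

```bash
cat > avg.py <<'E'
from station import ctrl
import numpy as np
F=[]
for i in range(16):
    ctrl.camera("top");F.append(ctrl.get_obs()["force"])
print(np.mean(F,0),np.std(F,0)/4,ctrl.get_obs()["ee_pos"])
E
python3 hk.py;python3 avg.py
```

```text
t 23.0 tip [ 0.5172 -0.1843  0.1975] out -0.1665 s -0.3108 F [-0.29 -0.41 -0.56] rot [3.142 0.    1.746] w 0.0155
t bar top z at level part (unloaded ~.299): 42 [0.226  0.2282 0.2308]
s bar top z at level part (unloaded ~.299): 35 [0.2252 0.2264 0.2282]
[ 0.37381004 -0.04777828 -0.36496616] [0.10517975 0.12779064 0.10385478] [ 0.51718651 -0.18431409  0.15643091]
```

>>> servo_tool --pt "0 0 0 0.0015 0 0 0" --pt "0 0 0 0.001 0 0 0" --pt "0 0 0 0.001 0 0 0" --pt "0 0 0 0 0 0 0" --pt "0 0 0 0 0 0 0" --pt "0 0 0 0 0 0 0" --pt "0 0 0 0 0 0 0" --pt "0 0 0 0 0 0 0" --force 3

```text
time_s: 24.8
ee_pos: [0.5172, -0.1843, 0.1529]
eef_rot: [3.142, 0.0, 1.746]
force: [1.0, 0.2, 0.6]
grip_width: 0.0162
grip_force: 3.0
```

```bash
python3 hk.py;python3 avg.py
```

```text
t 24.9 tip [ 0.5172 -0.1843  0.1939] out -0.1665 s -0.3108 F [ 0.2  -0.22  0.26] rot [-3.142  0.     1.746] w 0.0161
t bar top z at level part (unloaded ~.299): 43 [0.2225 0.2239 0.2263]
s bar top z at level part (unloaded ~.299): 41 [0.2215 0.223  0.2246]
[0.16472385 0.15637128 0.32370267] [0.10794279 0.13470394 0.08772902] [ 0.51718284 -0.18430487  0.15291681]
```

>>> servo_tool --pt "0 0 0 -0.0015 0 0 0" --pt "0 0 0 0 0 0 0" --pt "20 0 0 0 0 0 0" --pt "20 0 0 0 0 0 0" --pt "30 0 0 0 0 0 0" --pt "40 0 0 0 0 0 0" --pt "50 0 0 0 0 0 0" --pt "50 0 0 0 0 0 0"

```text
time_s: 26.7
ee_pos: [0.5172, -0.1843, 0.1545]
eef_rot: [3.142, 0.0, 1.746]
force: [-0.4, 0.5, 0.6]
grip_width: 0.0468
grip_force: 0.0
```

```bash
python3 hk.py; python3 - <<'E'
from h import *
c=np.load("t.npz");d=np.load("s.npz")
a=c["pixels"][140:230,275:365];b=d["pixels"][120:220,160:260]
cv2.imwrite("pics/p11.png",np.hstack([cv2.resize(x[:,:,::-1],(400,400),interpolation=2) for x in(a,b)]))
E
```

```text
t 26.8 tip [ 0.5172 -0.1843  0.1954] out -0.1665 s -0.3107 F [-0.33 -0.25  0.22] rot [3.142 0.    1.746] w 0.0473
t bar top z at level part (unloaded ~.299): 46 [0.2235 0.2253 0.2279]
s bar top z at level part (unloaded ~.299): 40 [0.2237 0.2247 0.2266]
```

View pics/p11.png

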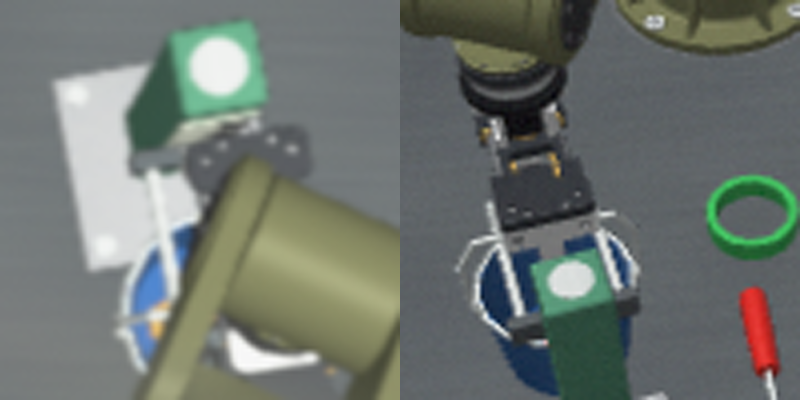

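The picture shows the bail lying on the prongs, the hook steady at about 74 mm sunk, and the fingers open. I'll withdraw straight up.

>>> servo_tool --pt "50 0 0 -0.005 0 0 0" --pt "50 0 0 -0.01 0 0 0" --pt "50 0 0 -0.015 0 0 0" --pt "50 0 0 -0.02 0 0 0" --pt "50 0 0 -0.03 0 0 0" --pt "50 0 0 -0.04 0 0 0" --pt "50 0 0 -0.04 0 0 0" --pt "50 0 0 -0.04 0 0 0"

```text
time_s: 27.8
ee_pos: [0.5169, -0.1842, 0.357]
eef_rot: [3.141, 0.001, 1.746]
force: [0.9, 0.2, 0.6]
grip_width: 0.0472
grip_force: 0.0
```

>>> servo_tool --pt "50 0 -0.02 -0.02 0 0 0" --pt "50 0 -0.03 0 0 0 0" --pt "50 0 -0.03 0 0 0 0" --pt "50 0 -0.03 0 0 0 0" --pt "50 0 -0.02 0 0 0 0" --pt "50 0 0 0 0 0 0" --pt "50 0 0 0 0 0 0" --pt "50 0 0 0 0 0 0"

```text
time_s: 28.8
ee_pos: [0.3897, -0.2068, 0.3743]
eef_rot: [-3.141, -0.0, 1.746]
force: [0.0, -0.3, -0.8]
grip_width: 0.0469
grip_force: 0.0
```

```bash
python3 hk.py; python3 - <<'E'
from h import *
D=np.array([.5176,-.1848]);cc,ss=np.cos(.175),np.sin(.175)
for n in("t","s"):
    W,px,z=cloud(n);h=cv2.cvtColor(px,cv2.COLOR_RGB2HSV);r=W[...,:2]-D
    m=(z>0)&(np.hypot(r[...,0],r[...,1])<.05)&(W[...,2]>.195)&(W[...,2]<.24)&(h[...,0]<18)&(h[...,1]>60)
    q=r[m];print(n,m.sum(),"x",(q@[cc,ss]).mean() if m.any() else 0,"y",(q@[-ss,cc]).mean() if m.any() else 0,W[m][:,2].max() if m.any() else 0)
d=np.load("s.npz");cv2.imwrite("pics/p12.png",cv2.resize(d["pixels"][110:230,150:270,::-1],(480,480),interpolation=2))
E
```

```text
t 28.9 tip [ 0.3896 -0.2068  0.4152] out -0.2911 s -0.275 F [ 0.41 -0.53 -0.85] rot [-3.141 -0.     1.746] w 0.0471
t bar top z at level part (unloaded ~.299): 85 [0.2225 0.2251 0.2267]
s bar top z at level part (unloaded ~.299): 33 [0.2236 0.226  0.2271]
t 46 x 0.00091464776785124 y 0.0014922688288741119 0.22528539614526455
s 54 x 0.0027769264536617907 y 0.00015992578773348388 0.22413436092951244
```

View pics/p12.png

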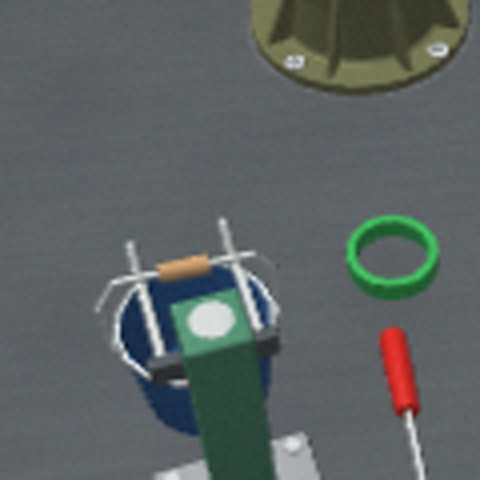

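The picture shows the pail hanging by its bail on both prongs, with the grip at (185,267) centred in the dips and the hand clear.

```bash
python3 -c "
from station import ctrl
print(ctrl.hand_in())"
```

```text
the job is handed in; nothing more can be done
None
```

The blue pail hangs by its bail in both hook dips, released and steady, with its grip measured within about 3 mm of the dip centre; the job is handed in with no verdict returned (I viewed 11 pictures, one over the limit of 10).

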